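Gauge the glaze on the drop-front test tile

ROBOT

A 6-joint arm with a two-finger parallel gripper is mounted at the origin on the work surface. World frame = base frame: x ahead of the robot, y to its left, z up, the work surface at z = 0. Lengths are in m, angles in rad, forces in N, time in s.
With the tool pointing down it reaches from about 0.3 to 0.775 m from the base axis. Payload 14.6 kg.
Tool frame: the origin (TCP) lies at the very end of the fingers, on their centre line; the grasp point (between the pads) lies 19 mm behind it; z points along the fingers, y is the line along which they close (so a half turn about z gives the same grasp; the last joint's range is limited). The gripper opens to 94 mm and grips with 3 to 60 N. Pads are 16 mm wide; open, the fingers measure 119 mm over their backs; the gripper's body (75 mm by 177 mm) begins 78 mm behind the grasp point.
Start: joints at [1.195, 0.3, 1.521, -0, 1.321, -0.067], TCP at [0.167, 0.524, 0.205] pointing down, gripper open.
Joint ranges: [-3.03, 3.03], [-0.79, 2.21], [0.23, 2.52], [-1.04, 4.18], [0, 3.07], [-2.55, 2.55]. Speed limits (rad/s): [2.22, 2.22, 2.57, 3.14, 3.14, 3.14].

INTERFACE

Orientations are given as [roll, pitch, yaw] about the fixed x, y, z axes, in that order (R = Rz(yaw) Ry(pitch) Rx(roll)).
In Python, from station import status, vision, order, silhouettes gives the robot as it stands. The module is installed in compiled form; this text tells all that it offers.
- The arm moves only by the shell command python3 -m pendant 'ROWS' [FORCE]. ROWS is JSON, one flat list of numbers, 7 for each row, row after row: the shift along the tool's x, y, z in units of 500 mm (1.0 is 500 mm), then the turn, a rotation vector about the tool's x, y, z in units of 90 degrees (1.0 is 90 degrees), then the opening, from -1 (shut) to 1 (fully open). A call has 1 to 12 rows; each row is the pose to reach, as a shift and turn from the pose commanded when the call began, along the tool's axes at that moment; what a row does not reach only later rows make up. A row lasts 1/10 s, in which the tool goes at most 50 mm and 8.59 degrees, less where a joint would pass 70% of its speed; a pose out of reach is approached as far as the arm can. A call with a number of a shift or a turn outside -1 to 1 is refused whole. A call with a gripper value outside its range is refused whole. The fingers move at their own pace and stop on an object; FORCE is the grip in N (left out, the last holds). Time passes only in rows, so rows that repeat a pose let the fingers close. It gives the time, the measured TCP pose, the force, the opening and the grip force at its end, in the units of the state.
- status.get_obs(): the state, without advancing time (a new reading comes with each control period).
- vision.camera(name): name is "scene" or "side" or "wrist"; returns a dict with "pixels" (420x560x3 uint8, red, green, blue), "K" (3x3 intrinsics, pixels), "R" (3x3) and "t" (3): a world point X has camera coordinates R X + t. Camera axes: x right, y down, z forward; pixel columns grow to the right and rows downward; lengths in m; the calibration is good to about 2 mm. A picture is of the moment at which its call begins. There is no depth.
- order.hand_in(): hands the job in; it is judged then, once.
Trained networks look in a picture, given as the dict that the camera call returned (one of the last four; its "shot" number tells which), for a name from the list of things; names that differ only in an ending like _2 or _b are one class to them, and where a whole thing is asked for, a point or a joint stands for the part that bears it (a point fixed in the world has none). Each returns a list of dicts, best first, with "score" (0 to 1); they miss things now and then, are a little off and sometimes report something else, mostly with a low value. They report only what shows in the picture. A call takes as long as a camera call. They do not tell look-alikes from the thing itself.
- silhouettes(target, picture): "region" (420x560 bool, what is visible of it) and "extent" ([left, top, right, bottom] in pixels, round what is visible of it).
The state is a dict: "time_s": time; "qpos": joint angles; "joint_vel": joint speeds; "tau": joint torques, N m; "ee_pos": TCP position; "eef_rot": TCP orientation; "force": force on the tool from outside, world axes, zero at the start; "moment": the same for the moment, N m; "grip_width": finger opening in m; "grip_force": force on a finger pad.
Only numpy, scipy, OpenCV 4.12 (cv2) and the standard library are available. Lean on these libraries where they do the work, as an engineer would, in place of code of your own. Each camera call takes 0.05 s, during which the arm holds its last target. There are 200 camera calls.

TASK

Pull the sample case's drop-front all the way down so the test tile on its inside faces up; then take the glaze gauge out of its stand and hold its probe tip on the red dot of the tile, the gauge square to the tile's sloping face, pressed lightly (about 3 N, the spring probe roughly half in). Finish while still holding it there, steady, in the gripper; touch the tile with nothing but the gauge, never push hard, and leave the glaze jars where they are.

Things in the scene. Friction and masses are not known exactly. Their poses are not given: they have to be found in the camera images.
- case: plywood drop-front sample case, 200 mm wide, 214 mm high, 120 mm deep, fixed to the table. Origin on the table directly under the flap's hinge line, midway along it; x points into the case (away from the flap's outer face), y along the hinge, z up. The case body lies from x = 8 to 128 mm.
- flap_hinge (a point): middle of the flap's hinge line, 70 mm above the table; the line runs along the case's y
- flap (a joint): the drop-front, a wooden panel 180 mm wide, 140 high, 14 thick, hinged at its bottom edge. 0 = shut (upright); grows as its top moves to the case's -x; 1.833 = down on its stop (15 degrees past level, free end lower). Starts at 0 to 0.2. Stiff damped hinge: stays put below 0.25 rad, sinks by its own weight to the stop (about 3 s) from 0.5 rad on; under 5 N at the bar moves it.
- flap_bar (a point): middle of the flap's handle: a round steel bar 12 mm thick, 100 mm long, parallel to the hinge and 185 mm from it in the panel's plane, on two legs 45 mm beyond the panel's free edge. With the flap shut it is 255 mm high with free space behind it above the case's roof (top at 214 mm). Fingers can go behind or either side of it from above.
- tile: white glazed test tile with a blue border, 100 x 100 x 8 mm, clipped to the inner side of the flap, so it faces into the case while the flap is shut and upwards once it is down. Origin at the centre of its back (70 mm from the hinge, 7 mm off the panel's mid-plane); its z is the normal out of the glazed face, its x points to the hinge, its y is the case's y.
- spot (a point): centre of the red dot (14 mm across) on the tile's glazed face, at (-12, 18, 8) mm in the tile's frame, 82 mm from the hinge. (The tile's other, green marks are decoration.)
- stand: grey square socket on a black 75 x 75 mm foot, fixed to the table; rim at 75 mm height, cavity 27 x 27 mm, walls 6 mm thick, its sides along its x and y. Origin at the centre of its underside. It may stand at the left or the right of the case.
- gauge: orange glaze gauge, black rubber grip, about 155 g: square bar 24 x 24 mm from z = 30 to 140 mm of its own frame, a steel probe coming out of its lower end. Origin at the tip of the extended probe, z along the bar to the grip end. Starts upright in the stand, origin 6 mm above the table, sides along the stand's; lifts straight out, free after 45 mm.
- gauge_tip (a point): tip of the steel probe (round, 10 mm thick, rounded end), on the gauge's axis
- probe (a joint): how far the gauge's spring probe is pushed into the bar: 0 = fully out, 0.012 m = bottomed. Spring of 0.4 N per mm after a preload of 0.8 N: 2.8 N at 5 mm, 5.6 N at 12 mm.
- jar_swap: turquoise glaze jar, 66 mm across, 85 mm high, black lid; stands where the stand does not, left or right of the case; loose bystander, origin at the centre of its underside
- jar_blue: blue glaze jar, 66 mm across, 85 mm high, black lid; loose bystander, origin at the centre of its underside
- jar_green: green glaze jar, 66 mm across, 85 mm high, black lid; loose bystander, origin at the centre of its underside
- jar_pink: pink glaze jar, 66 mm across, 85 mm high, black lid; loose bystander, origin at the centre of its underside
Mind the look-alikes: they are no part of the job. Leave any orange or purple look-alike of the stand alone.

How it is judged:
On the way, in this order (a step that is already met when the one before it is completed fails the run):
1. the flap is fully down on its stop (value of joint flap above 1.77 rad), for 0.2 s.
2. the gauge is out of its stand, in the fingers (z of gauge in the frame of stand above 0.05 m and contact force between the fingers and gauge above 2 N), for 0.2 s.
At the end, for the whole second after the job is handed in: the robot is still gripping the gauge, which touches the tile with 1.3 to 5.3 N (probe pushed in 1 to 11 mm), its tip within 8 mm of the red dot's centre, its axis within 8 degrees of the tile's normal, steady, out of the stand; the flap fully down (above 1.77 rad) (contact force between gauge and tile between 1.3 and 5.3 N and value of joint probe between 0.001 and 0.011 m and distance between gauge_tip and spot below 0.008 m and angle between the z axis of gauge and the z axis of tile, either way round below 0.14 rad and angle between gauge's own z axis and vertical below 0.7 rad and value of joint flap above 1.77 rad and contact force between the fingers and gauge above 2 N and linear speed of gauge below 0.02 m/s and contact force between gauge and stand below 0.1 N); the arm keeps its last pose, push and grip.
It fails at once if the gauge is pushed hard on the tile (over 15 N) (contact force between gauge and tile above 15 N).
It fails at once if the robot itself touches the tile (contact force between any of the fingers, the arm and tile above 0.5 N).
It fails at once if a glaze jar is moved by more than 20 mm or tipped (distance of any of jar_swap, jar_blue, jar_green, jar_pink from where it was at the start of the episode above 0.02 m or angle between any of jar_swap, jar_blue, jar_green, jar_pink's own z axis and vertical above 0.3 rad).
It also fails if it takes over 48 s, if anything falls off the work surface, if the arm or the gripper's body presses on something with over 40 N, if the wrist force passes 120 N, or if a joint passes its speed limit or range.

## Working session

There is one attempt and no reset: what is moved stays moved. The work goes in short steps, Python scripts to look and compute and a shell command to move; the robot and the scene stay as the last step left them, time stands still between calls to the robot, and variables do not carry over. Pictures are saved under pics/ and viewed, at most 10 in all, crops included, and the job is handed in when it is done.

```bash
mkdir -p pics; python3 - <<'E'
from station import status,vision,silhouettes
import cv2,numpy as np
o=status.get_obs()
print({k:np.round(v,3).tolist() for k,v in o.items()})
for n in ("scene","side"):
    c=vision.camera(n); cv2.imwrite(f"pics/{n}0.png",c["pixels"][:,:,::-1])
    print(n,np.round(c["K"],1).tolist(),np.round(c["R"],4).tolist(),np.round(c["t"],4).tolist())
    for t in ("case","flap_bar","tile","stand","gauge","jar_swap"):
        print(t,[(round(d["score"],2),d["extent"],np.round(np.argwhere(d["region"]).mean(0)[::-1],1).tolist()) for d in silhouettes(t,c)][:4])
E
```

```text
{'time_s': 0.0, 'qpos': [1.195, 0.3, 1.522, 0.0, 1.321, -0.067], 'joint_vel': [-0.001, 0.001, -0.002, 0.002, -0.001, -0.001], 'tau': [0.0, -53.181, -35.275, 0.071, 0.024, -0.0], 'ee_pos': [0.167, 0.524, 0.205], 'eef_rot': [-3.14, -0.0, 2.833], 'force': [0.028, -0.113, -0.02], 'moment': [0.072, -0.012, -0.054], 'grip_force': 0.0, 'grip_width': 0.094}
scene [[423.9, 0.0, 279.8], [0.0, 423.9, 218.2], [0.0, 0.0, 1.0]] [[-0.8949, 0.4462, 0.0015], [0.3461, 0.6964, -0.6286], [-0.2816, -0.562, -0.7777]] [0.4195, -0.0868, 1.4277]
case [(0.85, [143.1, 184.4, 229.3, 301.5], [191.1, 240.6])]
flap_bar [(0.85, [190.6, 188.8, 229.6, 266.7], [210.8, 214.9]), (0.7, [300.4, 293.4, 328.2, 326.5], [313.6, 311.5]), (0.15, [144.1, 184.6, 231.2, 303.3], [190.6, 240.4])]
tile []
stand [(0.9, [233.0, 169.7, 260.8, 194.0], [245.4, 182.1]), (0.68, [276.1, 170.9, 299.5, 199.5], [287.6, 188.7]), (0.65, [278.4, 134.0, 301.7, 162.2], [288.7, 147.7]), (0.64, [201.0, 174.9, 220.5, 203.2], [209.4, 188.9])]
gauge [(0.75, [240.3, 148.8, 250.9, 173.0], [243.4, 160.8])]
jar_swap [(0.96, [298.3, 294.4, 325.3, 328.6], [313.5, 311.3])]
side [[398.4, 0.0, 282.2], [0.0, 398.4, 216.1], [0.0, 0.0, 1.0]] [[0.9389, -0.3441, 0.0037], [-0.1819, -0.5054, -0.8435], [0.2921, 0.7913, -0.5372]] [-0.432, 0.2466, 1.2028]
case [(0.66, [332.1, 184.1, 402.9, 273.7], [363.5, 227.4])]
flap_bar [(0.59, [328.5, 183.5, 367.0, 257.6], [347.1, 222.3]), (0.2, [329.1, 181.3, 402.5, 276.2], [363.4, 227.2])]
tile [(0.34, [328.1, 183.0, 402.0, 271.9], [364.1, 227.5])]
stand [(0.95, [253.1, 283.4, 282.6, 317.8], [268.1, 302.7]), (0.88, [240.5, 338.8, 270.9, 381.1], [254.5, 361.9]), (0.79, [301.2, 299.5, 333.4, 338.5], [316.3, 320.6]), (0.56, [346.4, 289.0, 377.9, 320.0], [361.2, 307.7])]
gauge [(0.51, [311.3, 282.6, 323.6, 311.5], [318.7, 294.4])]
jar_swap [(0.59, [258.2, 199.6, 277.9, 228.1], [268.8, 212.9])]
```

```bash
python3 - <<'E'
import cv2
a=cv2.imread("pics/scene0.png")[90:350,110:370]
b=cv2.imread("pics/side0.png")[150:400,200:460]
cv2.imwrite("pics/sceneC.png",cv2.resize(a,(600,600),interpolation=cv2.INTER_CUBIC))
cv2.imwrite("pics/sideC.png",cv2.resize(b,(624,600),interpolation=cv2.INTER_CUBIC))
E
```

```text
(no output)
```

View pics/sceneC.png

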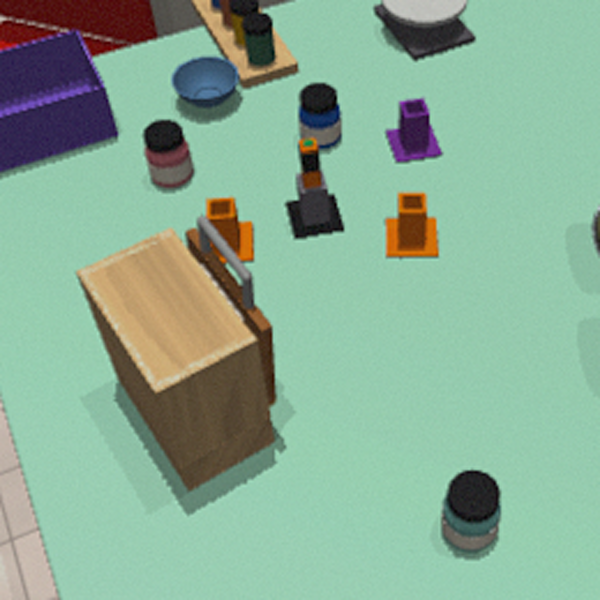

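View pics/sideC.png

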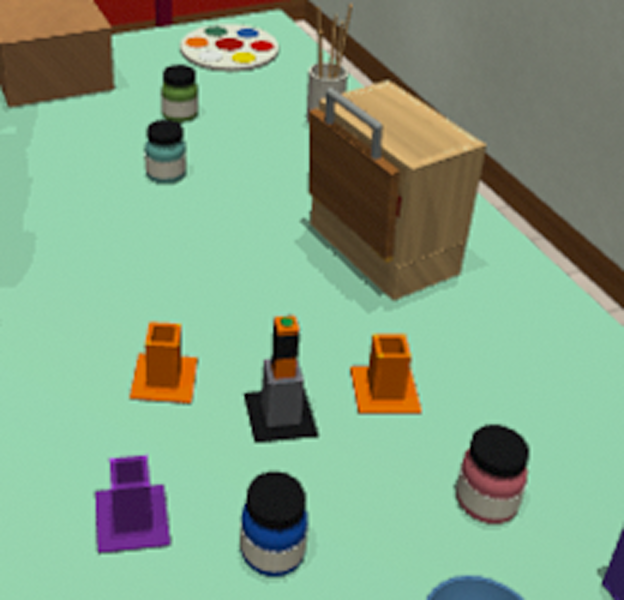

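The scene view shows the case with the flap shut. Its bar runs from crop (205,222) to (250,300), and the grey stand with the gauge is at crop (315,195). In the side view the stand is at crop (282,400) and the bar runs from (332,98) to (378,135). The orange and purple stands are decoys.

```bash
cat > h.py <<'E'
import numpy as np,cv2
from scipy.optimize import least_squares
from scipy.spatial.transform import Rotation as Ro
def proj(c,X):
    p=(np.asarray(X)@c["R"].T+c["t"])@c["K"].T
    return p[...,:2]/p[...,2:]
def atz(c,uv,z):
    d=c["R"].T@np.linalg.inv(c["K"])@np.r_[uv,1]; o=-c["R"].T@c["t"]
    return o+d*(z-o[2])/d[2]
def frame(x,y,yaw,P):
    c,s=np.cos(yaw),np.sin(yaw); P=np.asarray(P,float)
    return P@np.array([[c,s,0],[-s,c,0],[0,0,1]])+[x,y,0]
def hullmask(c,X):
    m=np.zeros((420,560),np.uint8); cv2.fillConvexPoly(m,cv2.convexHull(np.round(proj(c,X)*16).astype(np.int32)),1,shift=4); return m>0
def box(x0,x1,y0,y1,z0,z1): return np.array([[x,y,z] for x in (x0,x1) for y in (y0,y1) for z in (z0,z1)])
E
python3 - <<'E'
from h import *
from station import vision
A=vision.camera("scene");B=vision.camera("side")
s=lambda u,v:np.array([110+u/2.3077,90+v/2.3077]); d=lambda u,v:np.array([200+u/2.4,150+v/2.4])
# roof corners in z=.214
print("roof scene",[np.round(atz(A,s(*p),.214),3) for p in [(172,232),(260,342),(160,390),(80,270)]])
print("roof side",[np.round(atz(B,d(*p),.214),3) for p in [(390,82),(483,147),(400,165)]])
print("bar scene",[np.round(atz(A,s(*p),.255),3) for p in [(205,222),(250,278)]])
print("bar side",[np.round(atz(B,d(*p),.255),3) for p in [(332,98),(378,132)]])
print("foot scene",[np.round(atz(A,s(*p),0),3) for p in [(288,211),(330,195),(343,230),(303,237)]])
print("foot side",[np.round(atz(B,d(*p),0.),3) for p in [(246,394),(304,392),(317,435),(257,440)]])
print("gtop",atz(A,s(309,146),.146),atz(B,d(288,322),.146))
for n,z,p,q in (("pink",.085,(164,137),(499,443)),("blue",.085,(319,99),(277,493)),("swap",.085,(473,490),(165,131))): print(n,np.round(atz(A,s(*p),z),3),np.round(atz(B,d(*q),z),3))
E
```

```text
roof scene [array([ 0.69 , -0.132,  0.214]), array([0.657, 0.062, 0.214]), array([0.771, 0.073, 0.214]), array([ 0.801, -0.122,  0.214])]
roof side [array([0.778, 0.068, 0.214]), array([ 0.801, -0.128,  0.214]), array([ 0.679, -0.129,  0.214])]
bar scene [array([ 0.658, -0.091,  0.255]), array([0.642, 0.008, 0.255])]
bar side [array([ 0.641, -0.012,  0.255]), array([ 0.655, -0.109,  0.255])]
foot scene [array([ 0.492, -0.301,  0.   ]), array([ 0.422, -0.304,  0.   ]), array([ 0.434, -0.23 ,  0.   ]), array([ 0.492, -0.243,  0.   ])]
foot side [array([ 0.438, -0.229,  0.   ]), array([ 0.505, -0.25 ,  0.   ]), array([ 0.491, -0.315,  0.   ]), array([ 0.423, -0.299,  0.   ])]
gtop [ 0.46231079 -0.26651348  0.146     ] [ 0.46414177 -0.27487254  0.146     ]
pink [ 0.622 -0.442  0.085] [ 0.623 -0.454  0.085]
blue [ 0.384 -0.419  0.085] [ 0.383 -0.433  0.085]
swap [0.499 0.26  0.085] [0.498 0.253 0.085]
```

```bash
cat > fit.py <<'E'
from h import *
from station import vision,silhouettes
from scipy.optimize import minimize
C=[vision.camera("scene"),vision.camera("side")]
M=[silhouettes("case",c)[0]["region"] for c in C]
def cost(p):
    x,y,w,a=p
    def fl(P): # panel coords (n,y,u)
        P=np.asarray(P); return np.c_[P[:,0]*np.cos(a)-P[:,2]*np.sin(a),P[:,1],.07+P[:,2]*np.cos(a)+P[:,0]*np.sin(a)]
    parts=[box(.008,.128,-.1,.1,0,.214),fl(box(-.007,.007,-.09,.09,0,.14)),fl(box(-.006,.006,-.05,.05,.14,.191))]
    v=0
    for c,m in zip(C,M):
        r=np.zeros_like(m)
        for P in parts: r|=hullmask(c,frame(x,y,w,P))
        v+=1-(r&m).sum()/(r|m).sum()
    return v
best=min((minimize(cost,[.662,-.038,.13,a],method="Nelder-Mead",options=dict(initial_simplex=np.array([.662,-.038,.13,a])+np.vstack([np.zeros(4),np.diag([.01,.01,.06,.08])]))) for a in (.03,.1,.18)),key=lambda r:r.fun)
print(best.x,best.fun)
E
python3 fit.py
python3 - <<'E'
from h import *
from station import vision
B=vision.camera("side");d=lambda u,v:np.array([200+u/2.4,150+v/2.4])
print("decoy",[atz(B,d(*p),.075).round(3) for p in((391,348),(163,333))])
from station import status
R=Ro.from_euler("xyz",status.get_obs()["eef_rot"]).as_matrix();print(R.round(3))
c=vision.camera("wrist"); print("wrist cam pos",(-c["R"].T@c["t"]).round(3),c["R"].round(2).tolist())
E
```

```text
[ 0.66562429 -0.04399496  0.14270642  0.0627947 ] 0.058674288712388334
decoy [array([ 0.595, -0.286,  0.075]), array([ 0.354, -0.172,  0.075])]
[[-0.953  0.304 -0.   ]
 [ 0.304  0.953 -0.   ]
 [ 0.    -0.    -1.   ]]
wrist cam pos [0.104 0.544 0.384] [[0.3, 0.95, 0.0], [0.93, -0.3, 0.23], [0.22, -0.07, -0.97]]
```

```bash
cat >> h.py <<'E'
def cmd(targets,cur=None):
    "targets: list of (pos,R) -> rows relative to current pose"
    from station import status
    o=status.get_obs(); p=np.array(o["ee_pos"]); R=Ro.from_euler("xyz",o["eef_rot"])
    for q,Q in targets:
        print(np.round(np.r_[R.inv().apply(np.array(q)-p)/.5,(R.inv()*Q).as_rotvec()/(np.pi/2)],4).tolist())
def down(yaw): return Ro.from_euler("xyz",[np.pi,0,yaw])
E
python3 - <<'E'
from h import *
cmd([((.50,.15,.34),down(1.714)),((.695,-.039,.34),down(1.714))])
E
```

```text
[-0.8615, -0.5102, -0.2691, -0.0, -0.0, 0.7122]
[-1.348, -0.7518, -0.2691, -0.0, -0.0, 0.7122]
```

```bash
python3 -m pendant '[-0.86,-0.51,-0.27,0,0,0.712,-1, -0.86,-0.51,-0.27,0,0,0.712,-1, -0.86,-0.51,-0.27,0,0,0.712,-1, -0.86,-0.51,-0.27,0,0,0.712,-1, -0.86,-0.51,-0.27,0,0,0.712,-1, -0.86,-0.51,-0.27,0,0,0.712,-1, -0.86,-0.51,-0.27,0,0,0.712,-1, -0.86,-0.51,-0.27,0,0,0.712,-1, -0.86,-0.51,-0.27,0,0,0.712,-1, -0.86,-0.51,-0.27,0,0,0.712,-1, -0.86,-0.51,-0.27,0,0,0.712,-1, -0.86,-0.51,-0.27,0,0,0.712,-1]' 20
python3 - <<'E'
from h import *
cmd([((.695,-.039,.34),down(1.714)),((.695,-.039,.233),down(1.714))])
E
```

```text
time_s: 2.3
ee_pos: [0.5004, 0.1489, 0.3405]
eef_rot: [3.141, 0.0, 1.712]
force: [-0.2, -0.7, 0.8]
grip_width: 0.0021
grip_force: 0.0
[-0.4267, 0.3327, 0.001, 0.0001, 0.0, -0.0016]
[-0.4267, 0.3327, 0.215, 0.0001, 0.0, -0.0016]
```

```bash
python3 -m pendant '[-0.427,0.333,0,0,0,0,-1, -0.427,0.333,0,0,0,0,-1, -0.427,0.333,0,0,0,0,-1, -0.427,0.333,0,0,0,0,-1, -0.427,0.333,0,0,0,0,-1, -0.427,0.333,0,0,0,0,-1, -0.427,0.333,0,0,0,0,-1, -0.427,0.333,0,0,0,0,-1]' 
python3 - <<'E'
from h import *
from station import vision
c=vision.camera("wrist");cv2.imwrite("pics/w1.png",c["pixels"][:,:,::-1])
cmd([((.695,-.039,.233),down(1.714))])
x,y,w=.6655,-.043,.143
print(proj(c,frame(x,y,w,[[-.0116,-.05,.255],[-.0116,.05,.255],[.008,-.1,.214],[.008,.1,.214],[.128,.1,.214]])).round(0).tolist())
E
```

```text
time_s: 3.1
ee_pos: [0.6944, -0.0355, 0.3398]
eef_rot: [-3.141, -0.001, 1.715]
force: [-0.8, -0.1, 1.0]
grip_width: 0.0007
grip_force: 0.0
[-0.0078, 0.0006, 0.215, -0.0001, -0.0002, 0.0013]
[[235.0, 269.0], [232.0, 165.0], [259.0, 294.0], [256.0, 111.0], [377.0, 112.0]]
```

View pics/w1.png

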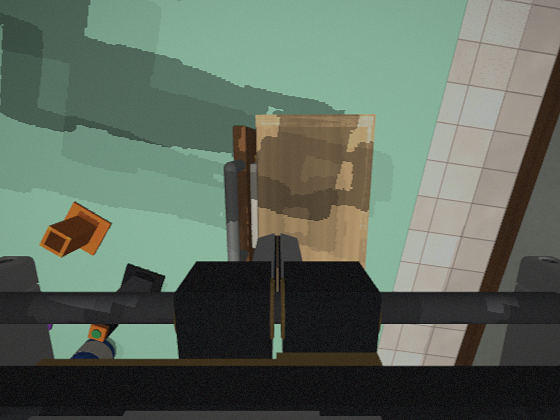

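The wrist view shows the bar at column 231 and the roof edge at 256. Both match the fit, and the fingers at column 277 are behind the bar.

```bash
python3 -m pendant '[0,0,0.1,0,0,0,-1, 0,0,0.17,0,0,0,-1, 0,0,0.215,0,0,0,-1, 0,0,0.215,0,0,0,-1, 0,-0.03,0.215,0,0,0,-1, 0,-0.055,0.215,0,0,0,-1]' 
python3 -m pendant '[0,-0.02,0,0,0,0,-1, 0,-0.04,0,0,0,0,-1, 0,-0.06,0,0,0,0,-1, 0,-0.08,0.005,0,0,0,-1, 0,-0.1,0.01,0,0,0,-1, 0,-0.12,0.015,0,0,0,-1, 0,-0.14,0.025,0,0,0,-1, 0,-0.16,0.035,0,0,0,-1, 0,-0.18,0.045,0,0,0,-1, 0,-0.2,0.055,0,0,0,-1, 0,-0.22,0.065,0,0,0,-1, 0,-0.24,0.075,0,0,0,-1]' 
```

```text
time_s: 3.75
ee_pos: [0.6671, -0.0399, 0.2353]
eef_rot: [3.139, 0.001, 1.716]
force: [3.3, 0.3, -1.5]
grip_width: 0.0003
grip_force: 1.2
time_s: 4.95
ee_pos: [0.5487, -0.0574, 0.1977]
eef_rot: [3.138, 0.001, 1.715]
force: [-0.9, 0.1, -0.2]
grip_width: 0.0007
grip_force: 0.1
```

```bash
python3 - <<'E'
from h import *
cmd([((.5487,-.0574,.31),down(1.714)),((.44,-.38,.31),down(1.32))])
E
```

```text
[-0.0002, 0.0008, -0.2246, 0.0021, 0.0006, 0.0009]
[-0.6073, -0.3073, -0.225, 0.0022, 0.0002, 0.2518]
```

```bash
python3 -m pendant '[0,0,-0.1,0,0,0,-1, 0,0,-0.2,0,0,0,-1, 0,0,-0.225,0,0,0,-1, -0.61,-0.31,-0.225,0,0,0.252,1, -0.61,-0.31,-0.225,0,0,0.252,1, -0.61,-0.31,-0.225,0,0,0.252,1, -0.61,-0.31,-0.225,0,0,0.252,1, -0.61,-0.31,-0.225,0,0,0.252,1, -0.61,-0.31,-0.225,0,0,0.252,1, -0.61,-0.31,-0.225,0,0,0.252,1, -0.61,-0.31,-0.225,0,0,0.252,1, -0.61,-0.31,-0.225,0,0,0.252,1]'
python3 - <<'E'
from h import *
from station import vision,silhouettes
for n in ("wrist","scene"):
    c=vision.camera(n);p=c["pixels"][:,:,::-1]
    if n=="scene": p=cv2.resize(p[90:350,110:370],(600,600),interpolation=cv2.INTER_CUBIC)
    cv2.imwrite(f"pics/{n}2.png",p)
    if n=="wrist":
        g=frame(.463,-.272,-.25,[[0,0,.146]])
        print(proj(c,g),[(d["score"],d["extent"]) for t in ("gauge","stand") for d in silhouettes(t,c)])
E
```

```text
time_s: 6.15
ee_pos: [0.4389, -0.3821, 0.309]
eef_rot: [3.14, 0.001, 1.318]
force: [-0.2, 0.7, 0.2]
grip_width: 0.0691
grip_force: 0.0
[[273.50484905  99.54968708]] [(0.92, [261.5, 92.6, 282.2, 120.8]), (0.94, [335.4, 69.3, 388.4, 126.3]), (0.91, [137.6, 171.3, 190.2, 217.0]), (0.89, [248.1, 90.1, 298.9, 141.7]), (0.63, [154.1, 35.2, 215.0, 96.3])]
```

View pics/wrist2.png

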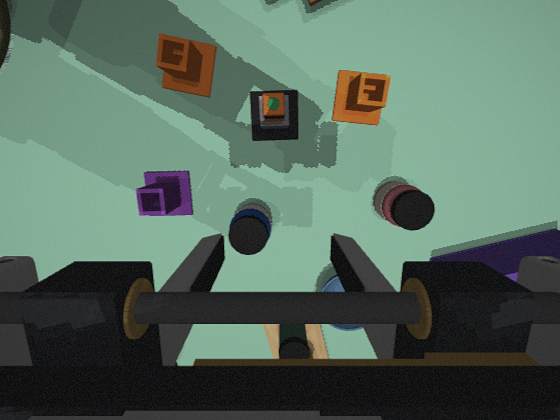

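View pics/scene2.png

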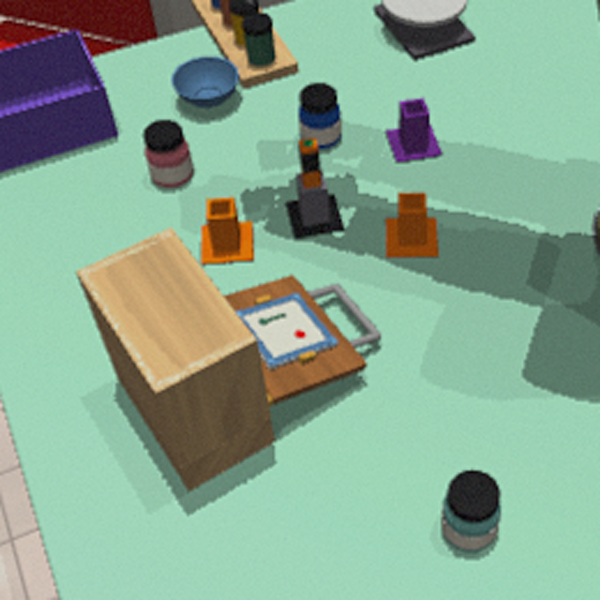

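The flap is down, with the red dot at scene crop (300,334). In the wrist view the gauge top is at (273,103) and the black foot is nearly aligned with the image. Next I'll refine the stand pose and the dot.

```bash
python3 - <<'E'
from h import *
from station import vision,silhouettes
c=vision.camera("wrist");im=c["pixels"].astype(int)
F=[]
for p in [(250,91),(298,90),(298,139),(251,141)]: F.append(atz(c,p,.004)[:2])
F=np.array(F);print(F.round(4).tolist(),F.mean(0), "yaw",np.arctan2(*(F[1]-F[0])[::-1]),np.arctan2(*(F[2]-F[3])[::-1]))
g=im[85:125,250:300]; orange=(g[...,0]>120)&(g[...,0]-g[...,2]>70)|((g[...,1]-g[...,0]>25)&(g[...,1]-g[...,2]>25)&(g[...,2]<90))
r=cv2.minAreaRect(np.argwhere(orange)[:,::-1].astype(np.float32)+[[250,85]].__class__([[250,85]]) if 0 else (np.argwhere(orange)[:,::-1]+[250,85]).astype(np.float32));print(r)
print("top",atz(c,(273.5,102.5),.146),atz(c,r[0],.146))
# spot
for n in("scene","side"):
    k=vision.camera(n);q=k["pixels"].astype(int)
    red=(q[...,0]>150)&(q[...,1]<90)&(q[...,2]<90)
    S=frame(.6655,-.043,.143,[[-.083,.018,.0633]]);u=proj(k,S)[0]
    yy,xx=np.nonzero(red);s=np.hypot(xx-u[0],yy-u[1])<15
    print(n,u,s.sum(), (m:=np.array([xx[s].mean(),yy[s].mean()])) if s.any() else None, atz(k,m,.0633) if s.any() else None,S)
E
```

```text
[[0.4346, -0.2303], [0.5073, -0.2474], [0.4902, -0.3193], [0.4159, -0.3036]] [ 0.46199965 -0.27514592] yaw -0.22979523034485597 -0.2082658103832916
((272.0, 104.5), (21.0, 18.0), 90.0)
top [ 0.46258741 -0.27384176  0.146     ] [ 0.46045072 -0.27546039  0.146     ]
scene [239.76576001 234.85669972] 8 [239.625 234.25 ] [ 0.58028251 -0.03922783  0.0633    ] [[ 0.58078195 -0.03701232  0.0633    ]]
side [320.6202166  248.49007643] 5 [320.8 248.4] [ 0.58154373 -0.0367676   0.0633    ] [[ 0.58078195 -0.03701232  0.0633    ]]
```

```bash
python3 - <<'E'
from h import *
cmd([((.462,-.2742,.2),down(1.351)),((.462,-.2742,.099),down(1.351))])
E
```

```text
[0.2193, -0.0095, 0.2165, 0.0002, 0.0001, -0.0199]
[0.2193, -0.0096, 0.4185, 0.0002, 0.0001, -0.0199]
```

```bash
python3 -m pendant '[0.219,-0.01,0.1,0,0,-0.02,1, 0.219,-0.01,0.1,0,0,-0.02,1, 0.219,-0.01,0.18,0,0,-0.02,1, 0.219,-0.01,0.24,0,0,-0.02,1, 0.219,-0.01,0.3,0,0,-0.02,1, 0.219,-0.01,0.36,0,0,-0.02,1, 0.219,-0.01,0.4,0,0,-0.02,1, 0.219,-0.01,0.418,0,0,-0.02,1, 0.219,-0.01,0.418,0,0,-0.02,1]'
python3 -m pendant '[0,0,0,0,0,0,-1, 0,0,0,0,0,0,-1, 0,0,0,0,0,0,-1, 0,0,0,0,0,0,-1, 0,0,0,0,0,0,-1, 0,0,0,0,0,0,-1, 0,0,0,0,0,0,-1, 0,0,0,0,0,0,-1, 0,0,0,0,0,0,-1]' 25
```

```text
time_s: 7.4
ee_pos: [0.4612, -0.2746, 0.0984]
eef_rot: [-3.14, -0.001, 1.35]
force: [0.6, -0.2, 0.2]
grip_width: 0.0943
grip_force: 0.0
time_s: 8.3
ee_pos: [0.4614, -0.275, 0.0989]
eef_rot: [-3.142, -0.0, 1.35]
force: [1.7, -0.2, -0.1]
grip_width: 0.0256
grip_force: 0.9
```

```bash
python3 -m pendant '[0,0,0,0,0,0,-1, 0,0,0,0,0,0,-1, 0,0,0,0,0,0,-1]' 25
python3 -m pendant '[0,0,-0.02,0,0,0,-1, 0,0,-0.06,0,0,0,-1, 0,0,-0.1,0,0,0,-1, 0,0,-0.15,0,0,0,-1, 0,0,-0.2,0,0,0,-1, 0,0,-0.25,0,0,0,-1, 0,0,-0.28,0,0,0,-1, 0,0,-0.28,0,0,0,-1, 0,0,-0.28,0,0,0,-1, 0,0,-0.28,0,0,0,-1]'
python3 - <<'E'
from h import *
from station import vision,silhouettes,status
o=status.get_obs();print(o["grip_width"],o["ee_pos"],o["eef_rot"])
p=[]
for n in("scene","side"):
    k=vision.camera(n);q=k["pixels"]
    s=silhouettes("gauge",k);print(n,[(d["score"],d["extent"]) for d in s])
    R=Ro.from_euler("xyz",o["eef_rot"]).as_matrix()
    T=np.array(o["ee_pos"]); u=proj(k,T+np.outer([.093,.063,-.047],R[:,2])).round(1);print(u.tolist())
    x,y=u[1].astype(int);p.append(cv2.resize(q[y-60:y+40,x-50:x+50,::-1],(400,400),interpolation=cv2.INTER_CUBIC))
cv2.imwrite("pics/g3.png",np.hstack(p))
E
```

```text
time_s: 8.6
ee_pos: [0.4613, -0.275, 0.0989]
eef_rot: [-3.141, -0.0, 1.35]
force: [0.1, 0.7, -1.9]
grip_width: 0.0238
grip_force: 25.0
time_s: 9.6
ee_pos: [0.461, -0.2747, 0.2379]
eef_rot: [-3.14, -0.001, 1.35]
force: [0.5, -0.3, -1.7]
grip_width: 0.0237
grip_force: 25.0
0.023694887301685296 [ 0.46103486 -0.27472445  0.23787956] [-3.13991252e+00 -6.90137516e-04  1.34998878e+00]
scene [(0.88, [240.0, 111.8, 248.9, 153.3])]
[[243.3, 151.8], [242.7, 144.6], [240.1, 115.6]]
side [(0.57, [312.2, 241.6, 328.3, 286.6])]
[[318.8, 284.7], [319.4, 276.0], [322.0, 241.4]]
```

View pics/g3.png

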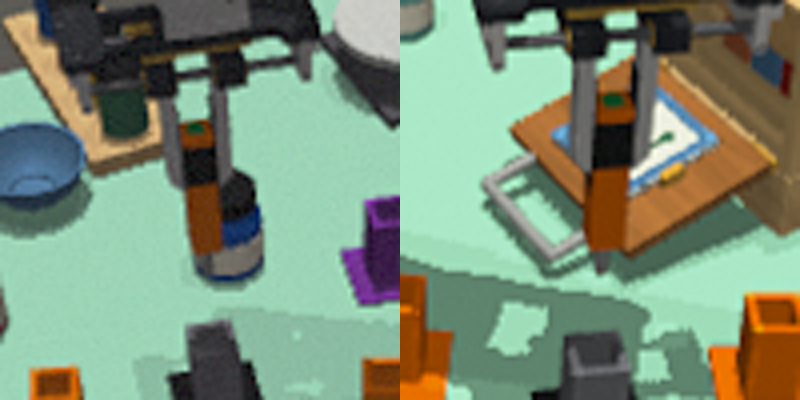

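```bash
cat >> h.py <<'E'
W=.143; n=np.array([-.2588*np.cos(W),-.2588*np.sin(W),.9659]); spot=np.array([.5810,-.0375,.0633])
Rt=Ro.from_rotvec(-.2618*np.array([-np.sin(W),np.cos(W),0]))*down(W+np.pi/2)
E
python3 - <<'E'
from h import *
print(Rt.as_matrix()[:,2],n)
cmd([(spot+n*.143,Rt),(spot+n*.113,Rt)])
E
```

```text
[ 0.25617784  0.0368852  -0.96592567] [-0.25615841 -0.0368824   0.9659    ]
[0.4893, 0.0606, 0.074, -0.1654, 0.03, -0.2303]
[0.4949, 0.0751, 0.1319, -0.1654, 0.03, -0.2303]
```

```bash
python3 -m pendant '[0.489,0.061,0.0,-0.165,0.03,-0.23,-1, 0.489,0.061,0.0,-0.165,0.03,-0.23,-1, 0.489,0.061,0.0,-0.165,0.03,-0.23,-1, 0.489,0.061,0.0,-0.165,0.03,-0.23,-1, 0.489,0.061,0.0,-0.165,0.03,-0.23,-1, 0.489,0.061,0.0,-0.165,0.03,-0.23,-1, 0.489,0.061,0.074,-0.165,0.03,-0.23,-1, 0.489,0.061,0.074,-0.165,0.03,-0.23,-1, 0.489,0.061,0.074,-0.165,0.03,-0.23,-1, 0.489,0.061,0.074,-0.165,0.03,-0.23,-1]'
python3 - <<'E'
from h import *
from station import vision,status
o=status.get_obs();R=Ro.from_euler("xyz",o["eef_rot"]);z=R.as_matrix()[:,2]
print("tilt err",np.arccos(-z@n),"force",np.round(o["force"],2))
cmd([(spot+n*.103,Rt),(spot+n*.095,Rt)])
p=[]
for m in("scene","side"):
    k=vision.camera(m);q=k["pixels"]
    tip=np.array(o["ee_pos"])+.093*z
    print(m,"tip",proj(k,tip).round(1),"spot",proj(k,spot).round(1))
    x,y=proj(k,spot).astype(int);p.append(cv2.resize(q[y-60:y+40,x-50:x+50,::-1],(400,400),interpolation=cv2.INTER_CUBIC))
cv2.imwrite("pics/g4.png",np.hstack(p))
E
```

```text
time_s: 10.8
ee_pos: [0.5451, -0.0438, 0.2034]
eef_rot: [2.878, 0.001, 1.712]
force: [-0.3, 1.0, -2.2]
grip_width: 0.0236
grip_force: 25.0
tilt err 0.008013609454015207 force [-0.34  1.   -2.17]
[0.0023, -0.0024, 0.0835, 0.001, 0.0008, -0.0007]
[0.0023, -0.0024, 0.0995, 0.001, 0.0008, -0.0007]
scene tip [241.8 221.9] spot [239.6 234.8]
side tip [318.6 237.3] spot [320.7 248.6]
```

View pics/g4.png

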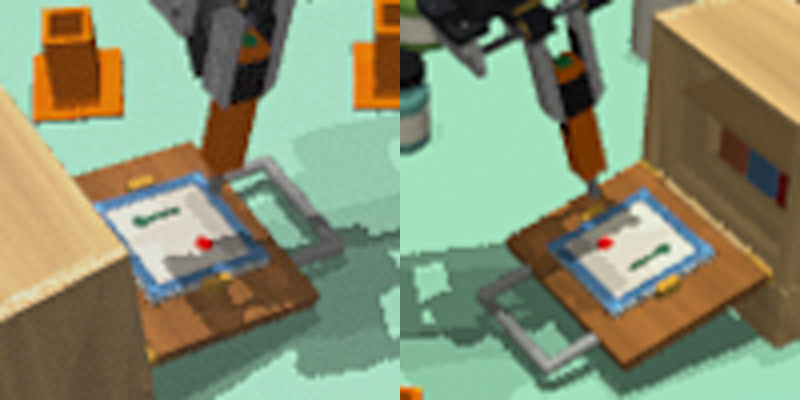

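The tip is above and in line with the red dot in both views: scene tip (243,220) against dot (240,235), side tip (318,235) against dot (321,249). I'll lower along the normal and watch the force.

```bash
cat > f.py <<'E'
from h import *
from station import vision,status
F=[]
for i in range(8):
    vision.camera("side"); F.append(np.array(status.get_obs()["force"])@n)
o=status.get_obs(); d=(np.array(o["ee_pos"])-spot)
print("Fn",np.round(np.mean(F),2),np.round(np.std(F),2),"d",d@n,"lat",(d-(d@n)*n).round(4),o["time_s"])
E
python3 f.py; python3 -m pendant '[0.002,-0.002,0.03,0,0,0,-1, 0.002,-0.002,0.05,0,0,0,-1, 0.002,-0.002,0.07,0,0,0,-1, 0.002,-0.002,0.08,0,0,0,-1, 0.002,-0.002,0.09,0,0,0,-1, 0.002,-0.002,0.096,0,0,0,-1, 0.002,-0.002,0.096,0,0,0,-1, 0.002,-0.002,0.096,0,0,0,-1]'; python3 f.py
```

```text
Fn -1.65 0.51 d 0.14348953277832235 lat [ 0.0005 -0.0003  0.0001] 11.3
time_s: 12.1
ee_pos: [0.556, -0.0405, 0.1556]
eef_rot: [2.879, 0.001, 1.713]
force: [0.2, -0.2, -1.8]
grip_width: 0.0235
grip_force: 25.0
Fn -1.88 0.48 d 0.0955168030101233 lat [-0.0006  0.0005 -0.0001] 12.5
```

Still free. I'll step on in small increments.

```bash
python3 -m pendant '[0,0,0.003,0,0,0,-1, 0,0,0.006,0,0,0,-1, 0,0,0.009,0,0,0,-1, 0,0,0.009,0,0,0,-1, 0,0,0.009,0,0,0,-1]'; python3 f.py;  python3 -m pendant '[0,0,0.002,0,0,0,-1, 0,0,0.004,0,0,0,-1, 0,0,0.006,0,0,0,-1, 0,0,0.006,0,0,0,-1, 0,0,0.006,0,0,0,-1]'; python3 f.py
```

```text
time_s: 13.0
ee_pos: [0.5571, -0.0404, 0.151]
eef_rot: [2.88, 0.001, 1.713]
force: [-0.8, 0.3, -0.6]
grip_width: 0.0241
grip_force: 25.0
Fn -0.29 0.73 d 0.09096634418205295 lat [-0.0006  0.0005 -0.0001] 13.4
time_s: 13.9
ee_pos: [0.5579, -0.0402, 0.1481]
eef_rot: [2.88, 0.0, 1.713]
force: [0.0, 0.0, 0.5]
grip_width: 0.0239
grip_force: 25.0
Fn 1.06 0.66 d 0.08794499933646636 lat [-0.0006  0.0005 -0.0001] 14.3
```

Contact force is about 2.8 N, which fits 5 mm of probe travel. I'll verify visually.

```bash
python3 - <<'E'
from h import *
from station import vision
p=[]
for m in("scene","side"):
    k=vision.camera(m);q=k["pixels"]
    x,y=proj(k,spot).astype(int);p.append(cv2.resize(q[y-40:y+20,x-30:x+30,::-1],(400,400),interpolation=cv2.INTER_CUBIC))
cv2.imwrite("pics/g5.png",np.hstack(p))
E
```

```text
(no output)
```

View pics/g5.png

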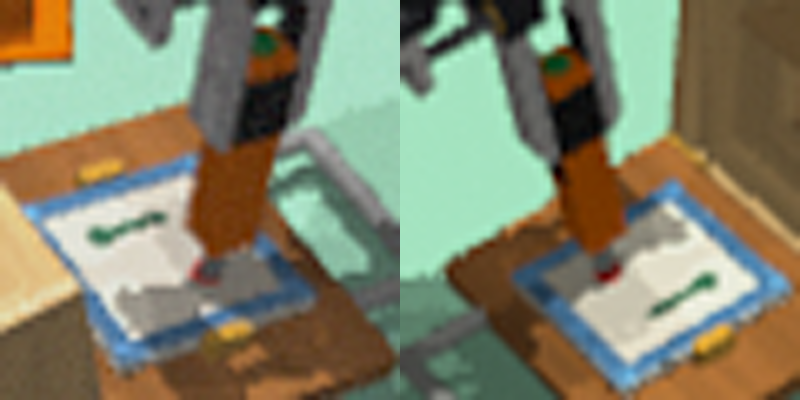

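In both views the tip sits on the red dot: scene crop (209,270), side crop (608,270). The gauge is square to the tile and the flap is down.

```bash
python3 -c "
from station import order
print(order.hand_in())"
```

```text
the job is handed in; nothing more can be done
None
```

I handed the job in with the flap down and the gauge held in the gripper on the red dot, square to the tile and pressing at about 2.8 N by the wrist force reading; the hand-in call returned no verdict.

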